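Check the ratchet knob of the topping turntable and index the spice jar

ROBOT

A 7-joint arm with a two-finger parallel gripper is mounted at the origin on a cart in front of the work surface, level with it; the furniture and walls round the work are solid. World frame = base frame: x ahead of the robot, y to its left, z up, the work surface at z = 0. Lengths are in m, angles in rad, forces in N, time in s.
With the tool pointing down it reaches from about 0.4 to 0.85 m from the base axis. Payload 10.4 kg.
Tool frame: the origin (TCP) lies on the centre line of the jaws, within the pads' length; the fingertips stand 14 mm ahead of it and the grasp point (between the pads) lies 5 mm behind it; y points along the fingers, z is the direction in which the jaws open and shut, and the axes are right-handed (so a half turn about y gives the same grasp; the last joint's range is limited). The gripper opens to 85 mm and grips with 20 to 120 N. Pads are 22 mm wide; open, the fingers measure 114 mm over their backs; the gripper's body (76 mm by 85 mm) begins 54 mm behind the grasp point. The pads swing forward as they close: fully open they stand 13 mm farther back than shut.
Start: joints at [1.18, 0.332, -0.065, 1.46, 0.022, 1.35, -0.088], TCP at [0.225, -0.583, 0.245] pointing down, gripper open.
Joint ranges: [-2.6, 2.6], [-0.5, 2.12], [-1.47, 1.34], [0.16, 2.42], [-1.27, 4.41], [0.06, 2.06], [-2.6, 2.6]. Speed limits (rad/s): [2.22, 2.22, 2.79, 2.79, 3.14, 3.14, 3.14].

INTERFACE

Orientations are given as a unit quaternion [w, x, y, z].
In Python, from plant import arm gives the robot as it stands.
- The arm moves only by the shell command python3 -m jog 'ROWS' [FORCE]. ROWS is JSON, a list of rows, each a list of 3 entries, a list of its own where there are three numbers: the shift along the tool's x, y, z in m, then the turn, a rotation vector about the tool's x, y, z in rad, then the opening in per cent of the stroke, from 0 (shut) to 100 (fully open). A call has exactly 5 rows; each row shifts and turns the pose as measured when the row begins, along the tool's axes as they then stand; what a row does not reach is not made up. A row lasts 1/12 s, in which the tool goes at most 41.7 mm and 7.16 degrees, less where a joint would pass 70% of its speed; a pose out of reach is approached as far as the arm can. A call with a gripper value outside its range is refused whole. The fingers move at their own pace and stop on an object; FORCE is the grip in N (left out, the last holds). Time passes only in rows, so rows that do not move let the fingers close, or fill a call up. It gives the time, the measured TCP pose, the force and the opening at its end, in the units of the state.
- arm.observe(): the state, without advancing time (a new reading comes with each control period).
- arm.grab_frame(name): name is "side" or "top"; returns the picture (480x640x3 uint8, blue, green, red); there is no depth.
- arm.camera_info(name): a dict with "K" (3x3 intrinsics, pixels), "k1" (the pictures are not rectified: a ray, as slopes to the right and down, at radius r is drawn at 1 + k1 r^2 times it, then the intrinsics apply), "cam_to_world" (4x4, takes a point from camera to world coordinates). Camera axes: x right, y down, z forward; pixel columns grow to the right and rows downward; lengths in m; the calibration is good to about 2 mm. A picture is of the moment at which its call begins. camera_info takes no time and is no camera call.
- arm.sign_off(): hands the job in, once; it reports no verdict.
The state is a dict: "t": time; "joint_positions": joint angles; "qvel": joint speeds; "joint_torque": joint torques, N m; "eef_pos": TCP position; "ee_rot": TCP orientation; "contact_force": force on the tool from outside, world axes, zero at the start; "wrist_torque": the same for the moment, N m; "width": opening from 0.0 (shut) to 1.0 (fully open).
Only numpy, scipy, OpenCV 4.12 (cv2) and the standard library are available. Lean on these libraries where they do the work, as an engineer would, in place of code of your own. Each camera call takes 0.05 s, during which the arm holds its last target. There are 200 camera calls.

TASK

Check the ratchet of the topping turntable by its orange knob: first turn the knob anticlockwise (seen from above) by an eighth of a turn, where it should slip and leave the turntable standing; then turn it clockwise, where it should grip, until the spice jar with the black and green cap stands right at the red pointer. Turn the table by the knob only, never touching the deck or the things on it, leave the snack bottle standing where it is, and let go of the knob at the end.

Things in the scene. Friction and masses are not known exactly. Their poses are not given: they have to be found in the camera images.
- knob_grip (a point): Grip point of the orange bar knob, on the turntable's upright axis, 157 mm above the worktop; turns with the knob. Bar: 60 mm along the point's x, 16 mm thick along y (pinch it there from above), 36 mm tall, top 12 mm above this point; black drum, 90 mm across, top 23 mm below. Anticlockwise it slips (0.04 N m); clockwise, after up to 30 degrees of free play, it grips and carries the table (0.1 to 0.2 N m).
- knob (a joint): Angle in rad of the knob relative to the turntable: 0 at the start, grows as the knob slips anticlockwise (clicks every 30 degrees), constant while the knob carries the table clockwise. The table stays where it is left; the knob cannot bring it back anticlockwise.
- jar_cap (a point): Centre of the top of the spice jar with green label and black cap (green on top), 45 mm across, 105 mm tall, seated firmly on the turntable 92 mm from its axis and turning with it. A steel jigger, a small clear glass and a lidded white tub stand in the other places, 90 degrees apart. The jar starts 25 to 58 degrees anticlockwise of the red pointer, so a clockwise turn brings it there.
- mark (a point): Top of the red pointer block (40 x 28 x 10 mm) on the turntable's fixed foot, on the worktop just outside the deck on its right-hand side, 157 mm from the axis; its y axis points to the turntable's axis, x along the block. The jar stands at the pointer when axis, jar and pointer are in line, jar and pointer then 65 mm apart horizontally.
- deck: The turning wooden deck, a disc 260 mm across, top 24 mm above the worktop, with its grey centre post below the knob and the four things seated on it (the jar, the highest, reaches 129 mm above the worktop). Origin on the axis near the worktop. Not to be touched.
- bottle_snack: Bystander: loose small bottle with an orange cap, 58 mm across and 182 mm tall, standing on the worktop beyond the turntable to the right; origin at the centre of its underside.

How it is judged:
On the way, in this order (a step that is already met when the one before it is completed fails the run):
1. the knob has been turned anticlockwise by at least 30 degrees while the turntable stayed where it was (jar within 15 mm) (value of joint knob above 0.52 rad and distance of jar_cap from where it was at the start of the episode below 0.015 m), for 0.2 s.
2. the knob has carried the turntable clockwise until the jar stands at the red pointer (within 18 mm of the line from the axis to the pointer) (x of jar_cap in the frame of mark between -0.018 and 0.018 m and y of jar_cap in the frame of mark below 0.09 m), for 0.2 s.
At the end, for the whole second after the job is handed in: The spice jar stands at the red pointer, its centre within 18 mm of the line from the axis to the pointer (about 11 degrees of turn), and the turntable is at rest (all of step 2 and angular speed of deck below 0.05 rad/s); the robot touches nothing.
It fails at once if the deck, its post or a thing on it is pushed by the robot (contact force between any of the fingers, the arm and deck above 3 N).
It fails at once if the snack bottle is moved by more than 30 mm or tipped (distance of bottle_snack from where it was at the start of the episode above 0.03 m or angle between bottle_snack's own z axis and vertical above 0.3 rad).
It also fails if it takes over 42 s, if anything falls off the work surface, if the arm or the gripper's body presses on something with over 40 N, if the wrist force passes 120 N, or if a joint passes its speed limit or range.

## Working session

There is one attempt and no reset: what is moved stays moved. The work goes in short steps, Python scripts to look and compute and a shell command to move; the robot and the scene stay as the last step left them, time stands still between calls to the robot, and variables do not carry over. Pictures are saved under pics/ and viewed, about 8 in all and at most 12, crops included, and the job is handed in when it is done.

```bash
ls; mkdir -p pics; python3 - <<'E'
from plant import arm
import cv2,json
print(arm.observe())
for n in("top","side"):
    cv2.imwrite(f"pics/{n}0.png",arm.grab_frame(n)); c=arm.camera_info(n); print(n,c)
E
```

```text
pics
{'t': 0.0, 'joint_positions': array([ 1.18043193,  0.33286254, -0.06469068,  1.4609623 ,  0.02161225,
        1.34989837, -0.08849093]), 'qvel': array([-0.00011147,  0.00043137, -0.00046919, -0.00099801, -0.00079571,
        0.00015874,  0.00170523]), 'joint_torque': array([-9.37017649e-04, -6.25461173e+01,  4.83697979e-02, -3.91607058e+01,
        1.60633202e-02,  9.91525798e-03,  5.10972342e-06]), 'eef_pos': array([ 0.22456196, -0.58287396,  0.24451171]), 'ee_rot': array([ 0.12917997, -0.1294226 ,  0.69567661, -0.69469157]), 'contact_force': array([-0.02071773, -0.56169655,  0.46580065]), 'wrist_torque': array([ 0.05022419, -0.04627307, -0.0056109 ]), 'width': 0.9978795022541392}
top {'K': array([[519.42545812,   0.        , 333.60951349],
       [  0.        , 519.42545812, 244.89302283],
       [  0.        ,   0.        ,   1.        ]]), 'k1': -0.13231844793814743, 'cam_to_world': array([[ 0.02416739, -0.99562668,  0.09024106,  0.48886074],
       [-0.99900306, -0.02066265,  0.0395719 , -0.10621003],
       [-0.03753422, -0.09110745, -0.99513347,  0.96489638],
       [ 0.        ,  0.        ,  0.        ,  1.        ]])}
side {'K': array([[469.58858301,   0.        , 317.50348868],
       [  0.        , 469.58858301, 245.90629368],
       [  0.        ,   0.        ,   1.        ]]), 'k1': -0.08917125079672528, 'cam_to_world': array([[-0.8241538 , -0.35805804,  0.43882224,  0.17178338],
       [-0.56633059,  0.5296717 , -0.63144086,  0.46468827],
       [-0.00633925, -0.76892284, -0.63931016,  0.64806294],
       [ 0.        ,  0.        ,  0.        ,  1.        ]])}
```

View pics/top0.png

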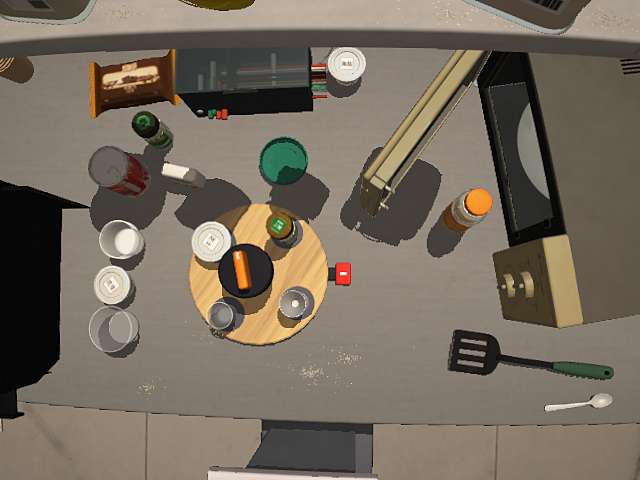

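View pics/side0.png

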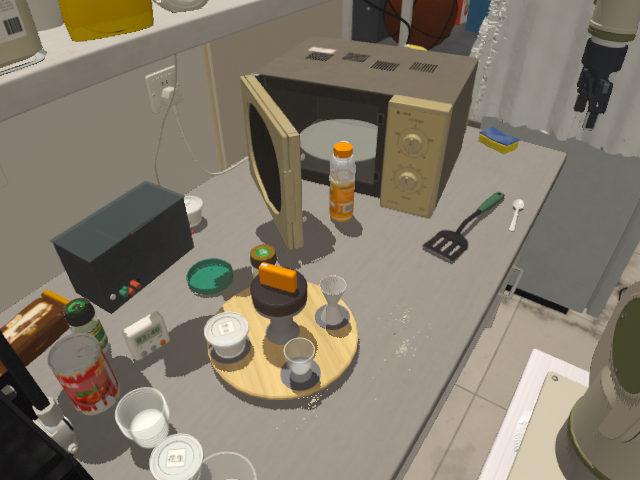

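The top view shows the knob bar at about (242,270), the jar's green cap at about (281,225), the red pointer at (343,273) and the bottle at (470,205). The side view shows the knob standing clear above everything on the deck.

```bash
cat > h.py <<'E'
import cv2,numpy as np
from plant import arm
from scipy.spatial.transform import Rotation as R
def ray(n,px):
    c=arm.camera_info(n);d=(np.array(px,float)-c["K"][:2,2])/c["K"][0,0]
    r=np.linalg.norm(d);s=r
    for _ in range(20): s=r/(1+c["k1"]*s*s)
    T=c["cam_to_world"];return T[:3,3],T[:3,:3]@np.r_[d*s/max(r,1e-9),1]
def at(n,px,z):
    o,v=ray(n,px);return o+v*(z-o[2])/v[2]
def blob(im,lo,hi,box):
    x0,y0,x1,y1=box;m=cv2.inRange(cv2.cvtColor(im,cv2.COLOR_BGR2HSV),lo,hi)
    k=np.zeros_like(m);k[y0:y1,x0:x1]=m[y0:y1,x0:x1]
    ys,xs=np.nonzero(k);return np.c_[xs,ys]
def jarmark(im,c,jbox=(262,205,345,300)):
    j=blob(im,(40,80,30),(85,255,255),jbox);m=blob(im,(0,150,100),(5,255,255),(325,255,360,295))
    J=at("top",j.mean(0),.129)[:2];M=at("top",m.mean(0),.01)[:2]
    a=lambda p:np.degrees(np.arctan2(*(p-c)[::-1]))
    return J,M,a(J)-a(M),np.linalg.norm(J-c),np.linalg.norm(M-c)
def tool():
    s=arm.observe();w,*v=s["ee_rot"];r=R.from_quat([*v,w]).as_matrix()
    return s,r
E
python3 - <<'E'
from h import *
im=cv2.imread("pics/top0.png")
k=blob(im,(6,150,80),(18,255,255),(228,240,256,300))
P=np.array([at("top",p,.169)[:2] for p in k])
(c,wh,a)=cv2.minAreaRect(P.astype(np.float32)*1000)
print(len(k),c,wh,a)
d=np.linalg.svd(P-P.mean(0))[2][0];print("mean",P.mean(0),"bar dir",np.degrees(np.arctan2(d[1],d[0])))
print("knob top px bbox",k.min(0),k.max(0))
print(jarmark(im,np.array(c)/1000))
s,r=tool();print(r)
im2=im[200:350,180:360];cv2.imwrite("pics/c0.png",cv2.resize(im2,None,fx=4,fy=4,interpolation=2))
E
```

```text
508 (520.252685546875, 67.14200592041016) (60.41946029663086, 22.18987464904785) 12.441302299499512
mean [0.51884102 0.06673162] bar dir -167.52602980728403
knob top px bbox [232 250] [251 288]
(array([0.59577763, 0.01936809]), array([ 0.52303607, -0.0867379 ]), np.float64(56.648009503687305), np.float64(0.08936646109155072), np.float64(0.1539050741239265))
[[-9.33119979e-01 -5.03023889e-04  3.59564809e-01]
 [-3.59565157e-01  1.15593683e-03 -9.33119264e-01]
 [ 5.37470773e-05 -9.99999205e-01 -1.25949761e-03]]
```

View pics/c0.png

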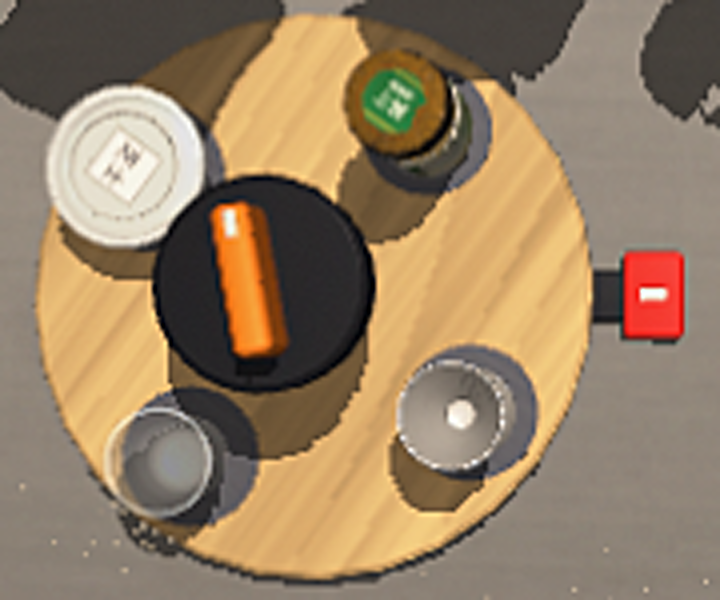

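```bash
python3 -m jog '[[[-0.029,0,-0.029],[0,0.03,0],100],[[-0.029,0,-0.029],[0,0.03,0],100],[[-0.029,0,-0.029],[0,0.03,0],100],[[-0.029,0,-0.029],[0,0.03,0],100],[[-0.029,0,-0.029],[0,0.03,0],100]]' 40; python3 - <<'E'
from h import *
print("drum",at("top",(246,271),.134), "deck c", at("top",(180+314/4,200+297/4),.024))
g=lambda x,y:at("top",(180+x/4,200+y/4),.169)
print("top face centre", (g(212,205)+g(265,203)+g(232,357)+g(270,352))/4)
print("bottle base",at("top",(455,228),.0))
s,r=tool();print(s["eef_pos"],s["joint_positions"],s["contact_force"]);print("to go, tool axes",r.T@(np.array([.520,.069,.245])-s["eef_pos"]))
E
```

```text
t: 0.52
eef_pos: [0.3138, -0.4019, 0.2398]
ee_rot: [0.067, -0.072, 0.705, -0.702]
contact_force: [1.1, -0.9, -0.1]
width: 1.004
drum [0.51888788 0.06754018 0.134     ] deck c [0.51750126 0.06716961 0.024     ]
top face centre [0.51935657 0.06790875 0.169     ]
bottle base [ 0.61278161 -0.29415883  0.        ]
[ 0.31384243 -0.40188979  0.23984652] [ 0.98286094  0.09678543 -0.17699205  1.75540107  0.02041394  1.29855514
 -0.57326077] [ 1.09497568 -0.87931096 -0.14577276]
to go, tool axes [-0.29408745 -0.00491193 -0.4216078 ]
```

```bash
python3 -m jog '[[[-0.0235,0,-0.034],[0,0,0],100],[[-0.0235,0,-0.034],[0,0,0],100],[[-0.0235,0,-0.034],[0,0,0],100],[[-0.0235,0,-0.034],[0,0,0],100],[[-0.0235,0,-0.034],[0,0,0],100]]'; python3 - <<'E'
from h import *
s,r=tool();print(s["joint_positions"],r);print("to go, tool axes",r.T@(np.array([.5185,.0675,.245])-s["eef_pos"]))
E
```

```text
t: 0.93
eef_pos: [0.3948, -0.2097, 0.2387]
ee_rot: [0.066, -0.072, 0.705, -0.702]
contact_force: [2.2, -0.4, 0.1]
width: 1.004
[ 0.77909621 -0.03226623 -0.38167208  1.88841162 -0.0120553   1.29261928
 -0.97556423] [[-0.98116525 -0.00889768  0.19296522]
 [-0.19300043  0.00327678 -0.9811932 ]
 [ 0.00809804 -0.99995505 -0.00493232]]
to go, tool axes [-0.17482367 -0.00646426 -0.24818424]
```

```bash
python3 -m jog '[[[-0.0235,0,-0.034],[0,0,0],100],[[-0.0235,0,-0.034],[0,0,0],100],[[-0.0235,0,-0.034],[0,0,0],100],[[-0.0235,0,-0.034],[0,0,0],100],[[-0.0235,0,-0.034],[0,0,0],100]]';  python3 -m jog '[[[-0.02,0,-0.025],[0,0,0],100],[[-0.02,0,-0.025],[0,0,0],100],[[-0.01,0,-0.015],[0,0,0],100],[[0,0,0],[0,0,0],100],[[0,0,0],[0,0,0],100]]'; cat > st.py <<'E'
from h import *
import sys
t=np.array(eval(sys.argv[1]))
s,r=tool();print("J",s["joint_positions"].round(2),"z ang",np.degrees(np.arctan2(r[1,2],r[0,2])).round(1),"tilt of y",r[:,1].round(3),"F",s["contact_force"].round(1),"M",s["wrist_torque"].round(2))
print("to go, tool axes",(r.T@(t-s["eef_pos"])).round(4))
# rotation vector in tool axes to make tool y exactly down and z at the wanted angle
if len(sys.argv)>2:
    a=np.radians(float(sys.argv[2]));z=np.array([np.cos(a),np.sin(a),0]);y=np.array([0,0,-1.]);W=np.c_[np.cross(y,z),y,z]
    print("turn",R.from_matrix(r.T@W).as_rotvec().round(3))
E
python3 st.py '[.5185,.0675,.245]' -77.6
```

```text
t: 1.35
eef_pos: [0.4749, -0.0175, 0.2384]
ee_rot: [0.065, -0.071, 0.705, -0.703]
contact_force: [0.8, -1.4, 0.5]
width: 1.004
t: 1.77
eef_pos: [0.5127, 0.0702, 0.2374]
ee_rot: [0.069, -0.076, 0.706, -0.701]
contact_force: [0.5, -0.6, 0.2]
width: 1.0
J [ 0.41  0.17 -0.7   1.72  0.1   1.31 -1.67] z ang -78.2 tilt of y [-0.01   0.006 -1.   ] F [ 0.5 -0.6  0.2] M [-0.04 -0.03 -0.03]
to go, tool axes [-0.0051 -0.0077  0.0038]
turn [ 0.008 -0.011  0.008]
```

```bash
python3 -m jog '[[[-0.005,0.01,0.004],[0.008,-0.01,0.008],60],[[0,0.02,0],[0,0,0],60],[[0,0.02,0],[0,0,0],60],[[0,0,0],[0,0,0],60],[[0,0,0],[0,0,0],60]]'; python3 st.py '[.5185,.0675,.158]' -77.6; python3 - <<'E'
from h import *
a=arm.grab_frame("side")[190:370,190:400];b=arm.grab_frame("top")[190:330,160:360]
a=cv2.resize(a,None,fx=2.2,fy=2.2);b=cv2.resize(b,(int(200*2),a.shape[0]))
cv2.imwrite("pics/c1.png",np.hstack([a,b])[:,:800])
E
```

```text
t: 2.18
eef_pos: [0.5176, 0.0619, 0.1859]
ee_rot: [-0.075, 0.075, -0.702, 0.704]
contact_force: [-0.2, -0.1, 0.3]
width: 0.595
J [ 0.41  0.21 -0.69  1.78  0.15  1.2  -1.68] z ang -77.9 tilt of y [-0.    -0.003 -1.   ] F [-0.2 -0.1  0.3] M [-0.01 -0.01  0.02]
to go, tool axes [-0.0021  0.0279 -0.0053]
turn [-0.003 -0.005  0.001]
```

View pics/c1.png

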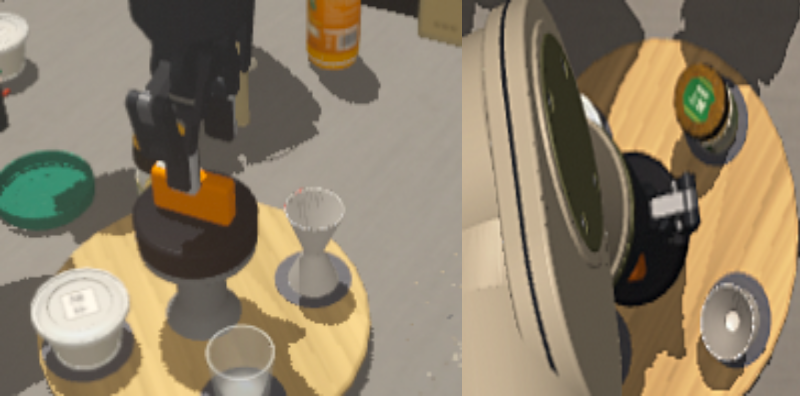

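The fingers straddle the bar, one pad on each side. The jar stays visible in the top view, with its cap at about (700,100) of the picture. I'll correct the small offset, go down and close.

```bash
python3 -m jog '[[[-0.002,0.014,-0.005],[0,0,0],60],[[0,0.014,0],[0,0,0],60],[[0,0,0],[0,0,0],60],[[0,0,0],[0,0,0],40],[[0,0,0],[0,0,0],40]]' 40; python3 st.py '[.5185,.0675,.158]' -77.6
```

```text
t: 2.7
eef_pos: [0.5209, 0.0674, 0.1607]
ee_rot: [-0.076, 0.072, -0.702, 0.705]
contact_force: [-0.7, 0.9, 0.3]
width: 0.405
J [ 0.39  0.24 -0.68  1.81  0.17  1.15 -1.71] z ang -78.0 tilt of y [ 0.007 -0.004 -1.   ] F [-0.7  0.9  0.3] M [-0.04  0.03  0.03]
to go, tool axes [ 0.0023  0.0027 -0.0006]
turn [-0.005 -0.007 -0.006]
```

```bash
python3 -m jog '[[[0.002,0.002,0],[-0.005,-0.007,-0.006],0],[[0,0,0],[0,0,0],0],[[0,0,0],[0,0,0],0],[[0,0,0],[0,0,0],0],[[0,0,0],[0,0,0],0]]' 40; python3 st.py '[.5185,.0675,.158]' -77.6
```

```text
t: 3.12
eef_pos: [0.5186, 0.0693, 0.1598]
ee_rot: [0.078, -0.078, 0.704, -0.702]
contact_force: [0.1, 1.5, -3.8]
width: 0.179
J [ 0.39  0.25 -0.69  1.81  0.17  1.15 -1.7 ] z ang -77.4 tilt of y [-0.     0.003 -1.   ] F [ 0.1  1.5 -3.8] M [ 0.07 -0.25 -0.05]
to go, tool axes [0.0005 0.0018 0.0017]
turn [ 0.003  0.004 -0.   ]
```

Gripped (15 mm opening). Next is the anticlockwise turn, which is a negative turn about tool y.

```bash
python3 -m jog '[[[0,0,0],[0,-0.09,0],0],[[0,0,0],[0,-0.09,0],0],[[0,0,0],[0,-0.09,0],0],[[0,0,0],[0,-0.09,0],0],[[0,0,0],[0,-0.09,0],0]]'; python3 st.py '[.5186,.0693,.159]' -32.6
```

```text
t: 3.53
eef_pos: [0.5192, 0.068, 0.1598]
ee_rot: [0.238, -0.237, 0.667, -0.665]
contact_force: [2.3, 0.5, -4.8]
width: 0.181
J [ 0.45  0.26 -0.75  1.8   0.19  1.15 -1.25] z ang -50.8 tilt of y [ 0.001  0.002 -1.   ] F [ 2.3  0.5 -4.8] M [ 0.04 -0.54 -0.01]
to go, tool axes [-0.0003  0.0008 -0.0014]
turn [ 0.001 -0.317 -0.002]
```

```bash
python3 -m jog '[[[0,0,0],[0,-0.09,0],0],[[0,0,0],[0,-0.09,0],0],[[0,0,0],[0,-0.09,0],0],[[0,0,0],[0,-0.06,0],0],[[0,0,0],[0,0,0],0]]'; python3 -m jog '[[[0,0,0],[0,0,0],0],[[0,0,0],[0,0,0],0],[[0,0,0],[0,0,0],0],[[0,0,0],[0,0,0],0],[[0,0,0],[0,0,0],0]]'; python3 st.py '[.5186,.0685,.159]' -32.6; python3 - <<'E'
from h import *
im=arm.grab_frame("top");print(jarmark(im,np.array([.5185,.068])),jarmark(cv2.imread("pics/top0.png"),np.array([.5185,.068])))
a=arm.grab_frame("side")[190:370,190:400];b=im[190:330,160:360]
a=cv2.resize(a,None,fx=2.2,fy=2.2);b=cv2.resize(b,(338,a.shape[0]))
cv2.imwrite("pics/c2.png",np.hstack([a,b])[:,:800])
E
```

```text
t: 3.95
eef_pos: [0.5201, 0.0673, 0.1598]
ee_rot: [0.351, -0.349, 0.615, -0.614]
contact_force: [0.7, 2.5, -4.3]
width: 0.177
t: 4.37
eef_pos: [0.5201, 0.0673, 0.1598]
ee_rot: [0.349, -0.346, 0.616, -0.615]
contact_force: [0.8, 1.1, -5.0]
width: 0.181
J [ 0.49  0.27 -0.79  1.8   0.21  1.15 -0.92] z ang -31.1 tilt of y [ 0.002  0.003 -1.   ] F [ 0.8  1.1 -5. ] M [ 0.07 -0.27 -0.02]
to go, tool axes [-0.0003  0.0008 -0.0019]
turn [-0.     0.026 -0.004]
(array([0.59577742, 0.01937935]), array([ 0.52303607, -0.0867379 ]), np.float64(56.14400345489616), np.float64(0.09130042367367842), np.float64(0.1548043694565273)) (array([0.59577763, 0.01936809]), array([ 0.52303607, -0.0867379 ]), np.float64(56.138086913397444), np.float64(0.0913065981162174), np.float64(0.1548043694565273))
```

View pics/c2.png

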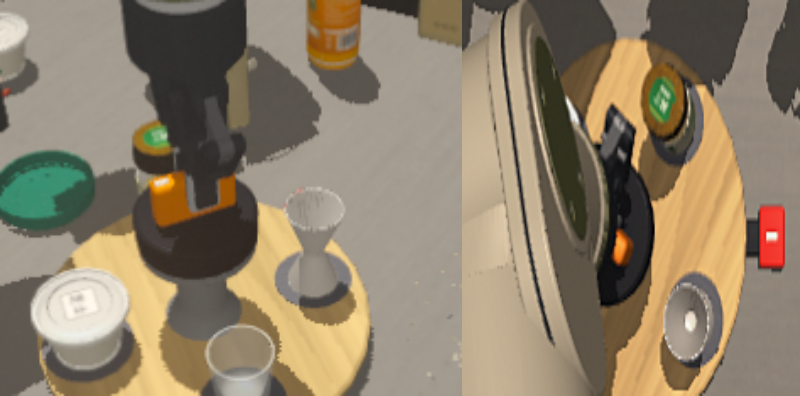

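The knob turned 46° and the table did not move (jar angle 56.1° before and after). Next, clockwise.

```bash
python3 -m jog '[[[0,0,0],[0,0.09,0],0],[[0,0,0],[0,0.09,0],0],[[0,0,0],[0,0.09,0],0],[[0,0,0],[0,0.09,0],0],[[0,0,0],[0,0.09,0],0]]' 60; python3 -m jog '[[[0,0,0],[0,0.07,0],0],[[0,0,0],[0,0.07,0],0],[[0,0,0],[0,0.07,0],0],[[0,0,0],[0,0.07,0],0],[[0,0,0],[0,0.07,0],0]]'; cat > jm.py <<'E'
from h import *
print(jarmark(arm.grab_frame("top"),np.array([.5185,.068]))[2:])
E
python3 st.py '[.5186,.0685,.159]' -103; python3 jm.py
```

```text
t: 4.88
eef_pos: [0.519, 0.0683, 0.1599]
ee_rot: [0.197, -0.196, 0.681, -0.678]
contact_force: [0.6, 1.8, -4.3]
width: 0.174
t: 5.3
eef_pos: [0.5186, 0.0694, 0.1599]
ee_rot: [0.069, -0.069, 0.705, -0.702]
contact_force: [0.9, 2.3, -4.5]
width: 0.171
J [ 0.39  0.24 -0.68  1.81  0.16  1.15 -1.72] z ang -78.8 tilt of y [-0.     0.004 -1.   ] F [ 0.9  2.3 -4.5] M [ 0.12 -0.33  0.25]
to go, tool axes [0.0001 0.0009 0.0009]
turn [0.004 0.422 0.   ]
(np.float64(26.08920284306248), np.float64(0.0905651554126978), np.float64(0.1548043694565273))
```

```bash
python3 -m jog '[[[0,0,0],[0,0.07,0],0],[[0,0,0],[0,0.07,0],0],[[0,0,0],[0,0.07,0],0],[[0,0,0],[0,0.07,0],0],[[0,0,0],[0,0.07,0],0]]'; python3 -m jog '[[[0,0,0],[0,0,0],0],[[0,0,0],[0,0,0],0],[[0,0,0],[0,0,0],0],[[0,0,0],[0,0,0],0],[[0,0,0],[0,0,0],0]]';python3 st.py '[.5186,.0685,.159]' -103; python3 jm.py
```

```text
t: 5.77
eef_pos: [0.5185, 0.0705, 0.1599]
ee_rot: [-0.058, 0.057, 0.706, -0.703]
contact_force: [1.6, 1.7, -4.7]
width: 0.169
t: 6.18
eef_pos: [0.5185, 0.0704, 0.1599]
ee_rot: [-0.055, 0.055, 0.706, -0.704]
contact_force: [0.8, 2.1, -4.6]
width: 0.171
J [ 0.35  0.24 -0.64  1.81  0.15  1.14 -2.06] z ang -98.9 tilt of y [-0.     0.004 -1.   ] F [ 0.8  2.1 -4.6] M [ 0.04 -0.33 -0.11]
to go, tool axes [-0.0004  0.0009  0.0019]
turn [0.004 0.072 0.001]
(np.float64(3.6410951976291557), np.float64(0.08995453811990238), np.float64(0.1548043694565273))
```

```bash
python3 -m jog '[[[0,0,0],[0,0.045,0],0],[[0,0,0],[0,0.03,0],0],[[0,0,0],[0,0,0],0],[[0,0,0],[0,0,0],0],[[0,0,0],[0,0,0],0]]';python3 st.py '[.5186,.0685,.159]' -103; python3 - <<'E'
from h import *
im=arm.grab_frame("top");print(jarmark(im,np.array([.5185,.068]))[2:])
cv2.imwrite("pics/c3.png",cv2.resize(im[190:350,170:370],None,fx=3.5,fy=3.5))
E
```

```text
t: 6.65
eef_pos: [0.5185, 0.0707, 0.1599]
ee_rot: [-0.08, 0.08, 0.704, -0.701]
contact_force: [1.2, 1.5, -4.5]
width: 0.174
J [ 0.34  0.23 -0.63  1.81  0.15  1.14 -2.13] z ang -103.0 tilt of y [-0.     0.004 -1.   ] F [ 1.2  1.5 -4.5] M [ 0.06 -0.37  0.02]
to go, tool axes [-0.0005  0.0009  0.0021]
turn [ 0.004 -0.001  0.001]
(np.float64(0.5632221331488125), np.float64(0.08948090818420573), np.float64(0.1548043694565273))
```

View pics/c3.png

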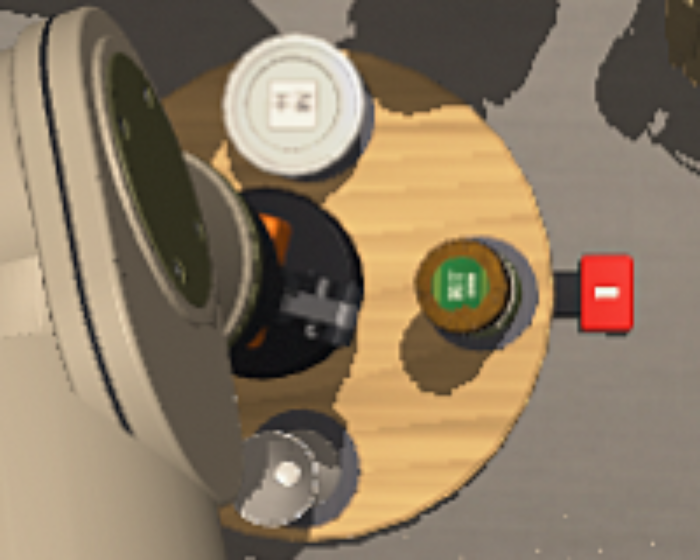

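The jar's cap, at about (461,285) in the crop, lines up with the red pointer at (606,293) (0.6° measured). Now I'll let go without fully opening and move up.

```bash
python3 -m jog '[[[0,0,0],[0,0,0],40],[[0,0,0],[0,0,0],40],[[0,0,0],[0,0,0],40],[[0,0,0],[0,0,0],40],[[0,0,0],[0,0,0],40]]'; python3 st.py '[.5186,.0685,.159]' -103; python3 -m jog '[[[0,-0.01,0],[0,0,0],40],[[0,-0.02,0],[0,0,0],40],[[0,-0.03,0],[0,0,0],40],[[0,-0.03,0],[0,0,0],40],[[0,0,0],[0,0,0],40]]';python3 -m jog '[[[0,0,0],[0,0,0],40],[[0,0,0],[0,0,0],40],[[0,0,0],[0,0,0],40],[[0,0,0],[0,0,0],40],[[0,0,0],[0,0,0],40]]'; python3 jm.py;python3 st.py '[.5186,.0685,.159]'; python3 - <<'E'
from h import *
im=arm.grab_frame("side")
cv2.imwrite("pics/c4.png",im)
E
```

```text
t: 7.12
eef_pos: [0.5192, 0.07, 0.1612]
ee_rot: [-0.08, 0.08, 0.704, -0.701]
contact_force: [0.0, 0.3, -0.9]
width: 0.398
J [ 0.34  0.23 -0.63  1.81  0.15  1.15 -2.13] z ang -103.0 tilt of y [ 0.001  0.004 -1.   ] F [ 0.   0.3 -0.9] M [0.   0.03 0.01]
to go, tool axes [0.0002 0.0022 0.0016]
turn [ 0.004 -0.    -0.   ]
t: 7.53
eef_pos: [0.5179, 0.0696, 0.2564]
ee_rot: [-0.081, 0.079, 0.704, -0.701]
contact_force: [0.4, 0.2, 0.5]
width: 0.4
t: 7.95
eef_pos: [0.518, 0.0697, 0.258]
ee_rot: [-0.08, 0.08, 0.704, -0.701]
contact_force: [0.5, -0.2, 1.0]
width: 0.398
(np.float64(0.5440289311612645), np.float64(0.0898024661364277), np.float64(0.1548043694565273))
J [ 0.37  0.15 -0.64  1.68  0.09  1.34 -2.08] z ang -102.9 tilt of y [ 0.     0.004 -1.   ] F [ 0.9  0.1 -0.3] M [-0.    0.06  0.05]
to go, tool axes [-0.0009  0.099   0.0014]
```

View pics/c4.png

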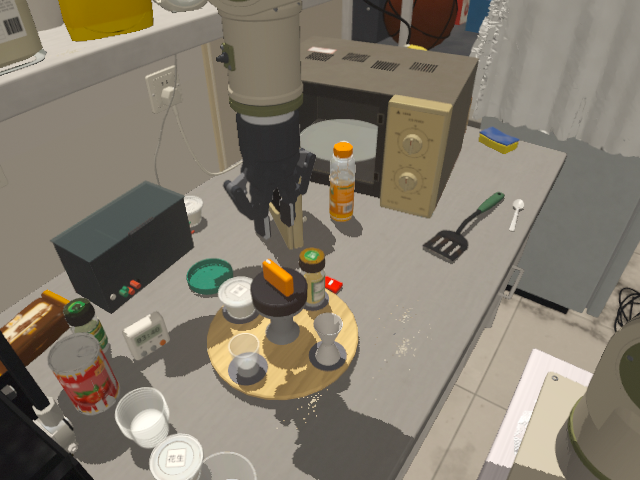

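The gripper is clear above the knob. The jar at (312,258) stands at the red pointer (332,285), and the bottle at (342,180) has not moved.

```bash
python3 -c "
from plant import arm
print(arm.sign_off())"
```

```text
the job is handed in; nothing more can be done
None
```

I ran the ratchet check with the orange knob, and it slipped and gripped as it should. The job is handed in, with about 8 s of the 42 s used.

- **Anticlockwise:** I turned the knob about 46°. It slipped and the turntable stayed put, with the jar 56.1° from the pointer before and after.
- **Clockwise:** after about 17° of free play the knob gripped and carried the table. The jar stopped about 0.5° from the pointer line, which is about 1 mm; 18 mm is allowed.
- **Final state:** I let go and raised the tool about 10 cm clear of the knob. Contact force was near zero, the jar angle had not changed, and the snack bottle stood where it was.

No check failed. I estimated the turntable's axis from the pictures, and those estimates agreed to within about 2 mm.

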